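Hold the kettlebell dock unlocked

ROBOT

A 7-joint arm with a two-finger parallel gripper is mounted at the origin on the work surface. World frame = base frame: x ahead of the robot, y to its left, z up, the work surface at z = 0. Lengths are in m, angles in rad, forces in N, time in s.
With the tool pointing down it reaches from about 0.425 to 0.925 m from the base axis. Payload 6.8 kg.
Tool frame: the origin (TCP) lies between the finger pads; the fingertips stand 22 mm ahead of it and the grasp point (between the pads) lies 3 mm ahead of it; z points along the fingers, y is the direction in which the jaws open and shut (so a half turn about z gives the same grasp; the last joint's range is limited). The gripper opens to 85 mm and grips with 20 to 120 N. Pads are 22 mm wide; open, the fingers measure 114 mm over their backs; the gripper's body (76 mm by 85 mm) begins 54 mm behind the grasp point. The pads swing forward as they close: fully open they stand 13 mm farther back than shut.
Start: joints at [1.11, 0.477, 0.022, 1.555, -0.011, 1.109, -0.083], TCP at [0.233, -0.633, 0.253] pointing down, gripper open.
Joint ranges: [-2.96, 2.96], [-0.34, 2.1], [-1.41, 1.46], [0.24, 2.44], [-1.37, 4.51], [0.17, 1.92], [-2.96, 2.96]. Speed limits (rad/s): [2.39, 2.39, 3.14, 3.14, 3.14, 3.14, 3.14].

INTERFACE

Orientations are given as a unit quaternion [w, x, y, z].
In Python, from station import bot gives the robot as it stands. The module is installed in compiled form; this text tells all that it offers.
- The arm moves only by the tool drive_tool, never from a script. Its argument "series" is one flat list of numbers, 7 for each row, row after row: the opening, from -1 (shut) to 1 (fully open), then the shift along the tool's x, y, z in mm, then the turn, a rotation vector about the tool's x, y, z in rad. In form: [jaw, x, y, z, wx, wy, wz, jaw, x, y, z, wx, wy, wz, ...]. A call has 1 to 12 rows; each row shifts and turns the commanded pose from where the row before left it, along the tool's axes as they then stand; what a row does not reach is not made up. A row lasts 1/8 s, in which the tool goes at most 62.5 mm and 10.7 degrees, less where a joint would pass 70% of its speed; a pose out of reach is approached as far as the arm can. A call with a gripper value outside its range is refused whole. The fingers move at their own pace and stop on an object; "force" is the grip in N (left out, the last holds). Time passes only in rows, so rows that do not move let the fingers close. It gives the time, the measured TCP pose, the force and the opening at its end, in the units of the state.
- bot.get_obs(): the state, without advancing time (a new reading comes with each control period).
- bot.read_camera(name): name is "side" or "top"; returns a dict with "pixels" (400x640x3 uint8, blue, green, red), "camera_matrix" (3x3 intrinsics, pixels), "distortion" ([k1, k2, p1, p2, k3] as OpenCV has them; the pictures are not rectified), "rvec" (rotation vector, rad) and "tvec" (3), from world to camera coordinates, as OpenCV has them. Camera axes: x right, y down, z forward; pixel columns grow to the right and rows downward; lengths in m; the calibration is good to about 2 mm. A picture is of the moment at which its call begins. There is no depth.
- bot.hand_in(): hands the job in, once; it reports no verdict.
The state is a dict: "t": time; "q": joint angles; "joint_vel": joint speeds; "joint_torque": joint torques, N m; "eef_pos": TCP position; "tool_rot": TCP orientation; "contact_force": force on the tool from outside, world axes, zero at the start; "torque": the same for the moment, N m; "gripper_width": opening from 0.0 (shut) to 1.0 (fully open).
Only numpy, scipy, OpenCV 4.12 (cv2) and the standard library are available. Lean on these libraries where they do the work, as an engineer would, in place of code of your own. Each camera call takes 0.05 s, during which the arm holds its last target. There are 200 camera calls.

TASK

Take the key out of its pine post, push it into the lock on top of the kettlebell dock, working it past the sticky pins (a little wiggling helps) until its shoulder sits fully home on the lock face, and only then turn it a quarter clockwise (seen from above) against its spring, which draws the bolt out of the kettlebell's handle. The bolt springs back if you let go, so finish while still gripping the key and holding it turned and fully in. Leave the kettlebell and the other gear on the shelf where they are.

Things in the scene. Friction and masses are not known exactly. Their poses are not given: they have to be found in the camera images.
- key: The key, standing blade down in the pine post at first; 60 g. Origin: middle of the shoulder's underside; z up along the key, x along the blade's width, y across its thickness. Steel blade below the origin: 16 (x) by 5 (y) by 31 mm long, its last 5 mm stepped down to 11.5 x 2. Shoulder 26 x 12, 6 mm high. It is the same after a half turn about z and fits either way round.
- key_head (a point): Grip point: middle of the key's black plastic head, 29 mm above the key's origin, axes as the key's. Head 38 mm wide (x), 12 mm thick (y), 34 mm high (12 to 46 mm above the key's origin): pinch it across the 12 mm.
- keyway (a point): Middle of the mouth of the keyway in the brass plug, flush with the top of the grey lock tower (70 x 70 mm, 105 mm above the shelf). z up, x along the slot's long side; turns with the plug. Slot 18.5 (x) by 7 mm (y), 40 mm deep, mouth chamfered 2 mm. The key is fully home when its shoulder rests on the lock face: the key's origin is then at this point.
- pins (a point): Point in the slot between its two sticky sprung pins, 15 mm below the mouth. The pins stick about 4 mm in from the slot's two short ends, 11 and 19 mm below the mouth; they give way sideways. A straight push sticks and needs up to about 22 N; with 12 to 15 N it advances a few mm per wiggle (1 mm along the slot, 0.04 rad of yaw either way).
- plug (a joint): Turn of the lock plug, rad: 0 at rest (the start), growing clockwise seen from above; stop at 1.6. A spring (0.06 N m per rad) turns it back when let go. The key has about 0.13 rad of play in the slot before the plug follows. The bolt is drawn 26 mm per rad and is clear of the kettlebell's handle from about 1.2 rad.
- key_post: Fixed pine post, 60 x 60 mm, 90 mm high, on a 90 x 90 x 12 mm foot, with a 20.5 x 8.5 mm slot in its top that holds the key (lift the key straight up at least 35 mm to free it). Origin: middle of its underside, z up.
- dock: Fixed kettlebell dock: dark steel base plate 130 (x) by 260 mm (y), 8 mm thick, grey lock tower at its origin (under the keyway, at shelf height, z up), kettlebell 125 mm from the lock towards the dock's -y. A steel bolt 12 mm thick runs from the tower at 92 mm height through the kettlebell's handle.
- kettlebell: Dark cast kettlebell, 4 kg, 100 mm wide, top of the handle 139 mm above the shelf. It stands on the dock. Origin: middle of its underside. Not to be moved.
- stopwatch: Black plastic stopwatch, 58 mm across, 16 mm high, lying on the shelf. Origin: middle of its underside. Leave alone.
- collar0: Steel spring collar, 62 mm ring, 26 mm high, with two grips reaching 85 mm out in x. Origin: middle of the ring's underside. Leave alone.
- collar1: Second spring collar, like the first. Leave alone.
- grip_trainer: Red V-shaped hand grip trainer, 160 mm long, 22 mm high, lying on the shelf. Origin: underside, near the coil. Leave alone.
Mind the look-alikes: they are no part of the job. Leave any white look-alike of the key alone.

How it is judged:
By the outcome, as a careful person would: the job done as asked, in the order asked, and still so for the second after the job is handed in, while the arm keeps its last pose, push and grip.
It also fails if it takes over 64 s, if anything falls off the work surface, if the arm or the gripper's body presses on something with over 40 N, if the wrist force passes 120 N, or if a joint passes its speed limit or range.

## Working session

There is one attempt and no reset: what is moved stays moved. The work goes in short steps, Python scripts to look and compute and a tool call to move; the robot and the scene stay as the last step left them, time stands still between calls to the robot, and variables do not carry over. Pictures are saved under pics/ and viewed, about 8 in all and at most 12, crops included, and the job is handed in when it is done.

Besides the shell and the picture viewer there is one more tool, called as a command line: name --argument value ..., lists and objects as JSON in quotes. drive_tool: Moves the arm, as the interface text tells. Its arguments: {"type":"object","properties":{"series":{"type":"array"},"force":{"type":"number"}},"required":["series"]}

```bash
mkdir -p pics; cat > h.py <<'E'
import cv2,numpy as np
from station import bot
from scipy.spatial.transform import Rotation as R
def cam(n):
    c=bot.read_camera(n); return c
def ray(c,uv):
    p=cv2.undistortPoints(np.array([[uv]],float),c['camera_matrix'],c['distortion'])[0,0]
    M=cv2.Rodrigues(np.array(c['rvec'],float))[0]; t=np.array(c['tvec'],float).ravel()
    return -M.T@t, M.T@np.array([p[0],p[1],1.])
def onz(c,uv,z):
    o,d=ray(c,uv); return o+d*(z-o[2])/d[2]
def proj(c,P):
    return cv2.projectPoints(np.array(P,float).reshape(-1,1,3),np.array(c['rvec'],float),np.array(c['tvec'],float),c['camera_matrix'],np.array(c['distortion'],float))[0][:,0]
E
python3 - <<'E'
from h import *
s=bot.get_obs();print(s)
for n in('top','side'):
    c=cam(n);cv2.imwrite(f'pics/{n}0.png',c['pixels']);print(n,ray(c,(320,200)),c['camera_matrix'][0])
E
```

```text
{'t': 0.0, 'q': array([ 1.10989393,  0.47775168,  0.02237177,  1.55646141, -0.01150368,
        1.10928619, -0.08314006]), 'joint_vel': array([ 0.00078385, -0.00128913, -0.00094766, -0.00024273, -0.0001958 ,
        0.00073613,  0.00213517]), 'joint_torque': array([-3.58961524e-04, -5.96464705e+01,  1.60742261e+00, -2.81198913e+01,
        1.23916240e-02,  9.47138731e-03, -7.77370360e-06]), 'eef_pos': array([ 0.23301288, -0.63291878,  0.25235456]), 'tool_rot': array([-8.59950895e-04,  9.84485494e-01,  1.75463736e-01, -2.25473372e-04]), 'contact_force': array([0.16139602, 0.22674672, 0.24088626]), 'torque': array([ 0.00474647,  0.01550976, -0.03898915]), 'gripper_width': 1.0042073620336116}
top (array([ 0.26184252, -0.00720381,  1.36262996]), array([ 0.23887555, -0.01852439, -0.97088267])) [520.01709166   0.         321.73620601]
side (array([ 0.29101738, -0.69957189,  0.90265689]), array([ 0.25640424,  0.63268659, -0.73073819])) [460.05362337   0.         318.40016634]
```

View pics/top0.png

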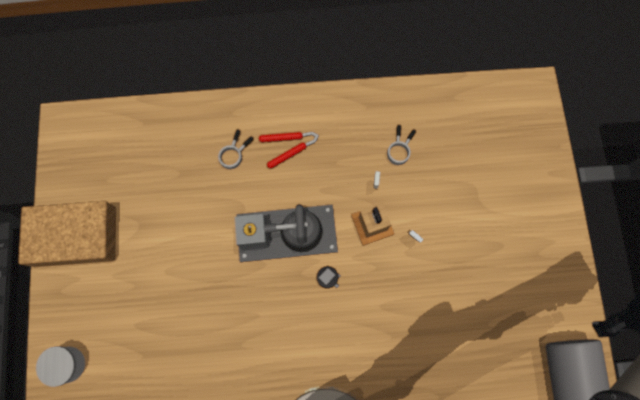

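View pics/side0.png

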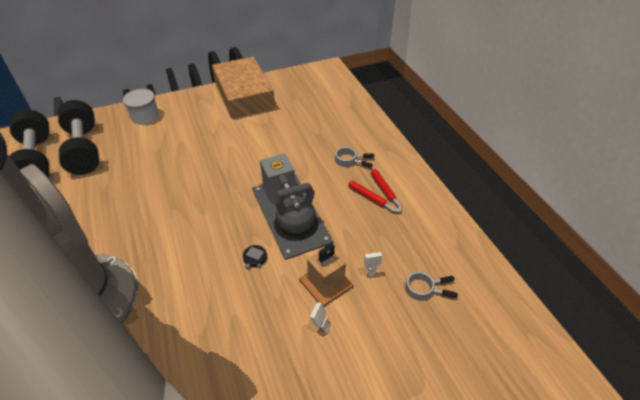

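The top view shows the black key head at (377,215) on its post, the lock's brass plug at (249,230) and the kettlebell at (300,228). The white look-alikes are at (377,180) and (415,236). Next I'll zoom in on the key and lock in both views.

```bash
python3 - <<'E'
from h import *
I={n:cv2.imread(f'pics/{n}0.png') for n in('top','side')}
def crop(n,x,y,w,h,k): return cv2.resize(I[n][y:y+h,x:x+w],None,fx=k,fy=k,interpolation=cv2.INTER_CUBIC)
a=np.hstack([crop('top',345,195,60,50,6.5),crop('top',225,205,60,50,6.5)])
b=np.hstack([crop('side',295,240,60,45,6.5),crop('side',250,145,60,45,6.5)])
cv2.imwrite('pics/c1.png',np.vstack([a,b]))
c={n:cam(n) for n in I}
def mask(n,lo,hi,x,y,w,h):
    hsv=cv2.cvtColor(I[n],cv2.COLOR_BGR2HSV); m=np.zeros(hsv.shape[:2],np.uint8)
    m[y:y+h,x:x+w]=cv2.inRange(hsv,lo,hi)[y:y+h,x:x+w]; return m
def tri(a,b):
    (o,d),(p,e)=ray(c['top'],a),ray(c['side'],b)
    s=np.linalg.lstsq(np.c_[d,-e],p-o,rcond=None)[0]; P,Q=o+s[0]*d,p+s[1]*e
    return (P+Q)/2,np.linalg.norm(P-Q)
for nm,lo,hi,bt,bs in(('key',(0,0,0),(180,255,45),(362,200,25,25),(315,242,22,22)),('brass',(12,110,90),(35,255,255),(240,220,20,20),(265,155,25,20))):
    r=[]
    for n,bx in(('top',bt),('side',bs)):
        m=mask(n,lo,hi,*bx); ys,xs=np.nonzero(m); r.append((xs.mean(),ys.mean())); 
        print(nm,n,len(xs),r[-1],cv2.minAreaRect(np.c_[xs,ys].astype(np.float32)))
    print(tri(*r))
    if nm=='brass':print(onz(c['top'],r[0],.105),onz(c['side'],r[1],.105))
E
```

```text
key top 47 (np.float64(376.5531914893617), np.float64(215.29787234042553)) ((376.4999694824219, 215.5), (13.281564712524414, 3.7947328090667725), 71.56504821777344)
key side 151 (np.float64(326.25165562913907), np.float64(252.51655629139074)) ((326.2500305175781, 252.75003051757812), (9.899494171142578, 19.091880798339844), 45.0)
(array([ 0.52010125, -0.16614293,  0.11862344]), np.float64(0.003078039794330546))
brass top 110 (np.float64(249.4), np.float64(228.9181818181818)) ((249.5, 228.5), (11.0, 11.0), 90.0)
brass side 105 (np.float64(276.0761904761905), np.float64(162.32380952380953)) ((277.0, 161.5), (13.0, 24.0), 90.0)
(array([0.51172483, 0.14647352, 0.11373322]), np.float64(0.003009326191464932))
[0.51193308 0.14764326 0.105     ] [0.51573659 0.15600963 0.105     ]
```

View pics/c1.png

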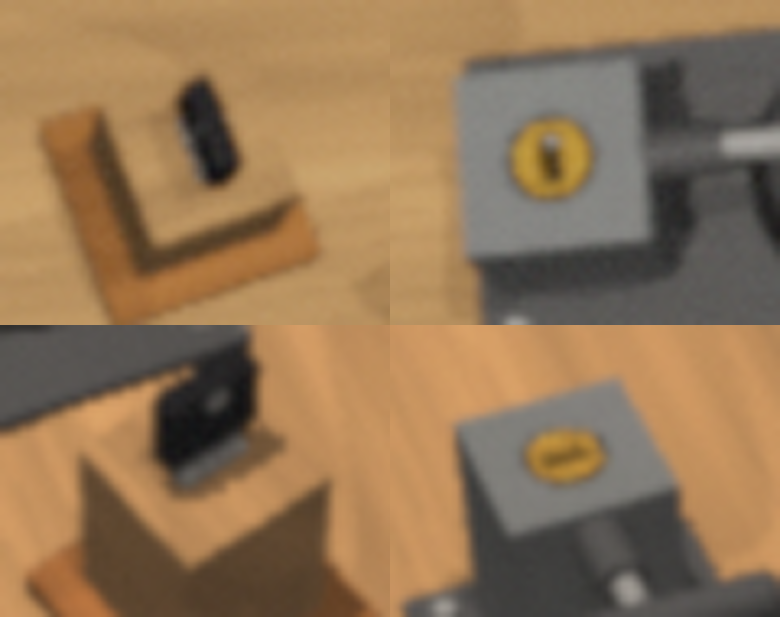

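The crops show the key and its slot aligned with the post. In the top view the lock slot runs nearly vertical, at about (249.8,229.2). In the side view the plug is at about (276.9,165.0). I'll work out the positions and yaws next.

```bash
python3 - <<'E'
from h import *
c={n:cam(n) for n in('top','side')}
T=lambda u,v:(345+u/6.5-.42,195+v/6.5-.42)
L=lambda u,v:(225+(u-390)/6.5-.42,205+v/6.5-.42)
S=lambda u,v:(295+u/6.5-.42,240+(v-325)/6.5-.42)
SL=lambda u,v:(250+(u-390)/6.5-.42,145+(v-325)/6.5-.42)
yaw=lambda a,b:np.degrees(np.arctan2(*(b-a)[[1,0]]))
k=c['top'];s=c['side']
print('post edges',yaw(onz(k,T(100,112),.09),onz(k,T(148,245),.09)),yaw(onz(k,T(148,245),.09),onz(k,T(300,195),.09)))
P=[onz(k,T(*p),.09) for p in((100,112),(148,245),(300,195))];print('post centre top',(P[0]+P[2])/2,[np.linalg.norm(P[i]-P[i+1]) for i in(0,1)])
Q=[onz(s,S(*p),.09) for p in((82,458),(190,568),(328,485))];print('post centre side',(Q[0]+Q[2])/2,[np.linalg.norm(Q[i]-Q[i+1]) for i in(0,1)])
A=[onz(k,L(*p),.105) for p in((458,62),(635,57),(650,240),(468,258))];print('tower top',np.mean(A,0),[yaw(A[i],A[i-3]) for i in range(4)],[np.linalg.norm(A[i]-A[i-3]) for i in range(4)])
B=[onz(s,SL(*p),.105) for p in((458,428),(620,378),(678,490),(512,535))];print('tower side',np.mean(B,0),[yaw(B[i],B[i-3]) for i in range(4)],[np.linalg.norm(B[i]-B[i-3]) for i in range(4)])
print('brass',onz(k,L(551,158),.105),onz(s,SL(565,455),.105))
print('plate yaw',yaw(onz(k,(235,214),.008),onz(k,(331,207),.008)),yaw(onz(k,(241,261),.008),onz(k,(337,255),.008)))
print('key top view corners',[onz(k,T(*p),.136).round(4) for p in((203,80),(238,170))])
print('key side head top',[onz(s,S(*p),.136).round(4) for p in((155,400),(255,350))])
print(R.from_quat(bot.get_obs()['tool_rot'],scalar_first=True).as_matrix().round(3))
E
```

```text
post edges -166.02825175378894 -76.26011333967543
post centre top [ 0.51735642 -0.16572262  0.09      ] [np.float64(0.05491667480036212), np.float64(0.06196456283288435)]
post centre side [ 0.51996304 -0.1699562   0.09      ] [np.float64(0.055843878210109214), np.float64(0.055899368688285204)]
tower top [0.51365058 0.14705323 0.105     ] [np.float64(-92.84409813732267), np.float64(-178.44544501537425), np.float64(91.25403809396187), np.float64(0.5412059879234136)] [np.float64(0.06753070909147976), np.float64(0.07083536744178982), np.float64(0.0686709315838219), np.float64(0.07566633106876472)]
tower side [0.51456676 0.1462965  0.105     ] [np.float64(3.679605722972427), np.float64(-90.44993304567683), np.float64(179.9575817677095), np.float64(91.22149229409101)] [np.float64(0.06961435792586466), np.float64(0.07082621196454784), np.float64(0.06750088426466391), np.float64(0.0663214782520628)]
brass [0.51201899 0.14776438 0.105     ] [0.5140683  0.14746595 0.105     ]
plate yaw -90.23587488528695 -90.90169734009741
key top view corners [array([ 0.5358, -0.1641,  0.136 ]), array([ 0.5007, -0.1735,  0.136 ])]
key side head top [array([ 0.5029, -0.1686,  0.136 ]), array([ 0.5403, -0.1621,  0.136 ])]
[[ 0.938  0.346 -0.   ]
 [ 0.346 -0.938  0.001]
 [-0.    -0.001 -1.   ]]
```

drive_tool --series '[1, 36, -28, 0, 0, 0, 0, 1, 36, -28, 0, 0, 0, 0, 1, 36, -28, 0, 0, 0, 0, 1, 36, -28, 0, 0, 0, 0, 1, 36, -28, 0, 0, 0, 0, 1, 36, -28, 0, 0, 0, 0, 1, 36, -28, 0, 0, 0, 0, 1, 36, -28, 0, 0, 0, 0, 1, 36, -28, 0, 0, 0, 0, 1, 36, -28, 0, 0, 0, 0, 1, 36, -28, 0, 0, 0, 0, 1, 36, -28, 0, 0, 0, 0]'

```text
t: 1.8
eef_pos: [0.5232, -0.1676, 0.2535]
tool_rot: [0.0, 0.985, 0.175, 0.0]
contact_force: [-0.3, -1.0, -0.9]
gripper_width: 0.994
```

drive_tool --series '[1, 0, 0, 0, 0, 0, -0.168, 1, 0, 0, 0, 0, 0, -0.168, 1, 0, 0, 0, 0, 0, -0.168, 1, 0, 0, 0, 0, 0, -0.168, 1, 0, 0, 0, 0, 0, -0.168, 1, 0, 0, 0, 0, 0, -0.168, 1, 0, 0, 0, 0, 0, -0.168, 1, 0, 0, 0, 0, 0, -0.168, 1, 0, 0, 0, 0, 0, -0.168, 1, 0, 0, 0, 0, 0, -0.168, 1, 0, 0, 0, 0, 0, -0.168, 1, 0, 0, 0, 0, 0, -0.168]'

```text
t: 3.3
eef_pos: [0.5225, -0.169, 0.2533]
tool_rot: [0.0, 0.374, 0.927, -0.0]
contact_force: [-0.1, -0.2, -0.6]
gripper_width: 1.001
```

drive_tool --series '[1, 0, 0, 0, 0, 0, -0.168, 1, 0, 0, 0, 0, 0, -0.168, 1, 0, 0, 0, 0, 0, -0.168, 1, 0, 0, 0, 0, 0, -0.168, 1, 0, 0, 0, 0, 0, -0.168, 1, 0, 0, 0, 0, 0, -0.168, 1, 0, 0, 0, 0, 0, 0, 1, 0, 0, 0, 0, 0, 0]'

```text
t: 4.3
eef_pos: [0.5225, -0.169, 0.2533]
tool_rot: [-0.0, -0.116, 0.993, -0.0]
contact_force: [-0.5, -0.7, 0.3]
gripper_width: 0.999
```

```bash
cat >> h.py <<'E'
def go(x,y,z,yawdeg):
    s=bot.get_obs();r=R.from_quat(s['tool_rot'],scalar_first=True);p=s['eef_pos'];M=r.as_matrix()
    y0=np.degrees(np.arctan2(M[1,0],M[0,0]))
    G=np.array([[np.cos(np.radians(yawdeg)),np.sin(np.radians(yawdeg)),0],[np.sin(np.radians(yawdeg)),-np.cos(np.radians(yawdeg)),0],[0,0,-1]])
    print('t',s['t'],'pos',p.round(4),'yaw',y0.round(2),'F',np.round(s['contact_force'],1),'M',np.round(s['torque'],2),'grip',s['gripper_width'],'q7',s['q'][6].round(2))
    print('shift mm',(M.T@(np.array([x,y,z])-p)*1000).round(1),'turn',(r.inv()*R.from_matrix(G)).as_rotvec().round(4))
E
python3 -c "
from h import *
go(.5195,-.168,.122,193.5)
c=cam('top');cv2.imwrite('pics/t1.png',c['pixels'])
c=cam('side');cv2.imwrite('pics/s1.png',c['pixels'])
I=cv2.imread('pics/s1.png')[170:300,240:400];cv2.imwrite('pics/s1c.png',cv2.resize(I,None,fx=4.5,fy=4.5,interpolation=2))"
```

```text
t 4.3 pos [ 0.5225 -0.169   0.2533] yaw -166.73 F [-0.5 -0.7  0.3] M [-0.02  0.04 -0.03] grip 0.9989123781848052 q7 1.75
shift mm [  2.6   1.7 131.3] turn [-0.     -0.0001 -0.0039]
```

drive_tool --series '[1, 2.6, 1.7, 30, 0, 0, 0, 1, 0, 0, 30, 0, 0, 0, 1, 0, 0, 25, 0, 0, 0, 1, 0, 0, 20, 0, 0, 0, 1, 0, 0, 15, 0, 0, 0, 1, 0, 0, 11, 0, 0, 0, 1, 0, 0, 0, 0, 0, 0]'

```text
t: 5.28
eef_pos: [0.5194, -0.1678, 0.1218]
tool_rot: [-0.0, -0.117, 0.993, 0.0]
contact_force: [0.5, 0.5, 0.1]
gripper_width: 0.995
```

```bash
python3 -c "
from h import *
go(.5195,-.168,.122,193.5)
o=[]
for n,(x,y) in (('top',(330,170)),('side',(280,200))):
  c=cam(n)
  o.append(cv2.resize(c['pixels'][y:y+90,x:x+90],None,fx=4.4,fy=4.4,interpolation=2))
cv2.imwrite('pics/g1.png',np.hstack(o))"
```

```text
t 5.275 pos [ 0.5194 -0.1678  0.1218] yaw -166.53 F [0.5 0.5 0.1] M [-0.05 -0.02  0.04] grip 0.9953792922443424 q7 1.62
shift mm [-0.1 -0.3 -0.2] turn [ 0.0005 -0.0008 -0.0004]
```

View pics/g1.png

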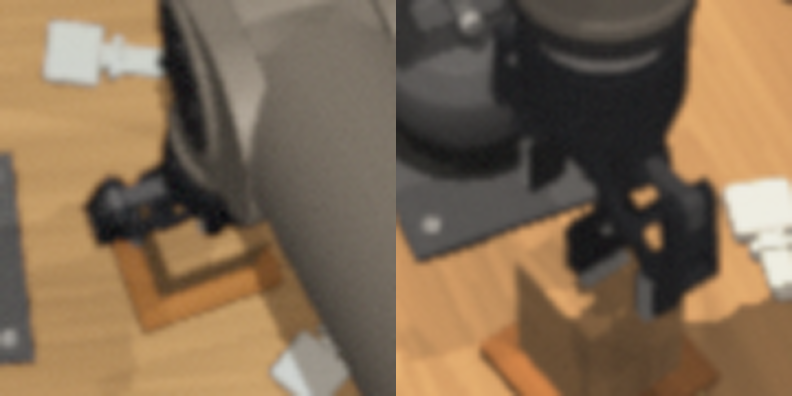

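The key head sits between the open fingers: at about (600,235) in the side crop, with the near finger at about (680,250). I'll close on it.

drive_tool --series '[-1, 0, 0, 0, 0, 0, 0, -1, 0, 0, 0, 0, 0, 0, -1, 0, 0, 0, 0, 0, 0, -1, 0, 0, 0, 0, 0, 0, -1, 0, 0, 0, 0, 0, 0, -1, 0, 0, 0, 0, 0, 0, -1, 0, 0, 0, 0, 0, 0, -1, 0, 0, 0, 0, 0, 0]' --force 40

```text
t: 6.38
eef_pos: [0.5197, -0.1679, 0.1224]
tool_rot: [0.0, -0.117, 0.993, -0.0]
contact_force: [-0.9, -0.4, 2.2]
gripper_width: 0.138
```

```bash
python3 -c "
from h import *
go(.5195,-.168,.122,193.5)"
```

```text
t 6.375 pos [ 0.5197 -0.1679  0.1224] yaw -166.53 F [-0.9 -0.4  2.2] M [-0.13  0.18  0.03] grip 0.13769848677271493 q7 1.62
shift mm [ 0.2 -0.1  0.4] turn [-0.0002  0.0001 -0.0005]
```

drive_tool --series '[-1, 0, 0, 0, 0, 0, 0, -1, 0, 0, -4, 0, 0, 0, -1, 0, 0, -10, 0, 0, 0, -1, 0, 0, -14, 0, 0, 0, -1, 0, 0, -20, 0, 0, 0, -1, 0, 0, -30, 0, 0, 0, -1, 0, 0, -30, 0, 0, 0, -1, 0, 0, -20, 0, 0, 0, -1, 0, 0, 0, 0, 0, 0.122, -1, 0, 0, 0, 0, 0, 0.122, -1, 0, 0, 0, 0, 0, 0]' --force 100

```text
t: 7.75
eef_pos: [0.5196, -0.1678, 0.2508]
tool_rot: [0.0, 0.004, 1.0, -0.0]
contact_force: [-0.5, 0.0, 0.1]
gripper_width: 0.126
```

```bash
python3 -c "
from h import *
go(.513,.147,.25,179.5)"
```

```text
t 7.75 pos [ 0.5196 -0.1678  0.2508] yaw 179.56 F [-0.5  0.   0.1] M [ 0.08 -0.02 -0.02] grip 0.12574011325833678 q7 1.53
shift mm [  9.  314.8   0.7] turn [-0.0004  0.0002  0.001 ]
```

drive_tool --series '[-1, 9, 20, 0, 0, 0, 0, -1, 0, 40, 0, 0, 0, 0, -1, 0, 45, 0, 0, 0, 0, -1, 0, 45, 0, 0, 0, 0, -1, 0, 45, 0, 0, 0, 0, -1, 0, 45, 0, 0, 0, 0, -1, 0, 45, 0, 0, 0, 0, -1, 0, 30, 0, 0, 0, 0, -1, 0, 0, 30, 0, 0, 0, -1, 0, 0, 25, 0, 0, 0, -1, 0, 0, 12, 0, 0, 0, -1, 0, 0, 0, 0, 0, 0]'

```text
t: 9.25
eef_pos: [0.5126, 0.1475, 0.183]
tool_rot: [-0.001, 0.004, 1.0, -0.0]
contact_force: [-0.8, 0.3, -0.6]
gripper_width: 0.126
```

```bash
python3 -c "
from h import *
go(.513,.147,.182,179.5)
o=[]
for n,(x,y) in (('top',(205,185)),('side',(235,115))):
  c=cam(n);cv2.imwrite('pics/'+n+'2.png',c['pixels'])
  o.append(cv2.resize(c['pixels'][y:y+70,x:x+75],None,fx=5.3,fy=5.3,interpolation=2))
  s=bot.get_obs()
  print(n,proj(c,[[.513,.147,.105],s['eef_pos']-[0,0,.032],s['eef_pos']-[0,0,.063]]))
cv2.imwrite('pics/l1.png',np.hstack(o))"
```

```text
t 9.25 pos [0.5126 0.1475 0.183 ] yaw 179.57 F [-0.8  0.3 -0.6] M [-0.02 -0.01 -0.  ] grip 0.1257310648418638 q7 0.82
shift mm [-0.5 -0.5  1. ] turn [-0.0002 -0.0014  0.0013]
top [[249.64062566 228.47257506]
 [246.7563018  224.74045324]
 [248.50436927 227.20767863]]
side [[276.16267195 164.80041176]
 [275.02911389 150.50935969]
 [275.88551981 159.83179835]]
```

View pics/l1.png

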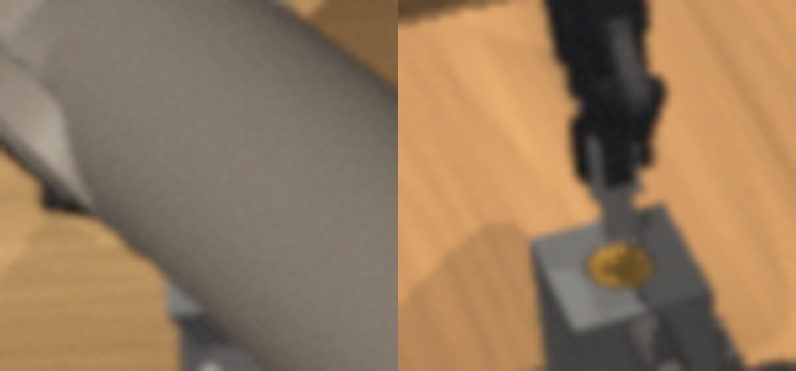

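The blade tip is directly over the brass plug in the side crop: tip at about (621,237), plug at about (621,266). The top view is blocked by the arm. I'll lower gently into the mouth.

drive_tool --series '[-1, 0, 0, 6, 0, 0, 0, -1, 0, 0, 4, 0, 0, 0, -1, 0, 0, 4, 0, 0, 0, -1, 0, 0, 3, 0, 0, 0, -1, 0, 0, 3, 0, 0, 0, -1, 0, 0, 0, 0, 0, 0]'

```text
t: 10.1
eef_pos: [0.5132, 0.1472, 0.163]
tool_rot: [-0.0, 0.004, 1.0, -0.0]
contact_force: [-0.4, -0.0, 0.4]
gripper_width: 0.125
```

```bash
python3 -c "
from h import *
go(.513,.147,.137,179.5)"
```

```text
t 10.1 pos [0.5132 0.1472 0.163 ] yaw 179.5 F [-0.4 -0.   0.4] M [0.06 0.01 0.04] grip 0.12496889145303301 q7 0.8
shift mm [ 0.2 -0.2 26. ] turn [-0.0001 -0.0004  0.    ]
```

drive_tool --series '[-1, 0, 0, 3, 0, 0, 0, -1, 0, 0, 2, 0, 0, 0, -1, 0, 0, 2, 0, 0, 0, -1, 0, 0, 0, 0, 0, 0]'

```text
t: 10.6
eef_pos: [0.5123, 0.1472, 0.156]
tool_rot: [-0.001, 0.004, 1.0, -0.0]
contact_force: [-3.8, -0.8, 1.6]
gripper_width: 0.128
```

```bash
python3 -c "
from h import *
go(.513,.147,.137,179.5)"
```

```text
t 10.6 pos [0.5123 0.1472 0.156 ] yaw 179.51 F [-3.8 -0.8  1.6] M [-0.04  1.01 -0.02] grip 0.1280776853741445 q7 0.79
shift mm [-0.7 -0.1 19. ] turn [-0.0008 -0.002   0.0002]
```

The lock pushes the tool towards -x with about 4 N, so I'll ease over by 1.2 mm and wiggle downward.

drive_tool --series '[-1, 1.2, 0, 0, 0, 0, 0, -1, 0, 0, 2, 0, 0, 0.04, -1, 0, 0, 1, 0, 0, -0.08, -1, 0, 0, 1, 0, 0, 0.04, -1, 0, 0, 0, 0, 0, 0]'

```text
t: 11.22
eef_pos: [0.5112, 0.1474, 0.1526]
tool_rot: [-0.001, 0.005, 1.0, -0.0]
contact_force: [-6.4, -2.3, 8.1]
gripper_width: 0.126
```

```bash
python3 -c "
from h import *
go(.513,.147,.137,179.5)"
```

```text
t 11.225 pos [0.5112 0.1474 0.1526] yaw 179.42 F [-6.4 -2.3  8.1] M [-0.21  1.76 -0.09] grip 0.12601789767843807 q7 0.78
shift mm [-1.8 -0.3 15.6] turn [-0.0008 -0.0017 -0.0015]
```

drive_tool --series '[-1, 0.7, 0, -1, 0, 0, 0, -1, 0.7, 0.2, 0, 0, 0, 0, -1, 0, 0, 0, 0, 0, 0]'

```text
t: 11.6
eef_pos: [0.5108, 0.1473, 0.1529]
tool_rot: [-0.0, 0.005, 1.0, 0.0]
contact_force: [-1.2, 0.3, -6.1]
gripper_width: 0.123
```

```bash
python3 -c "
from h import *
go(.513,.147,.137,179.5)"
```

```text
t 11.6 pos [0.5108 0.1473 0.1529] yaw 179.47 F [-1.2  0.3 -6.1] M [0.07 0.21 0.05] grip 0.12325207365514337 q7 0.79
shift mm [-2.2 -0.3 15.9] turn [ 0.0001 -0.0001 -0.0005]
```

Lateral force is now near zero. I'll wiggle down.

drive_tool --series '[-1, 0, 0, 1.5, 0, 0, 0, -1, 1, 0, 0.7, 0, 0, 0.04, -1, -2, 0, 0.7, 0, 0, -0.08, -1, 2, 0, 0.7, 0, 0, 0.08, -1, -2, 0, 0.7, 0, 0, -0.08, -1, 1, 0, 0, 0, 0, 0.04]'

```text
t: 12.35
eef_pos: [0.5109, 0.148, 0.1498]
tool_rot: [0.0, 0.004, 1.0, 0.0]
contact_force: [-2.4, 1.0, 2.4]
gripper_width: 0.127
```

```bash
python3 -c "
from h import *
go(.513,.147,.137,179.5)"
```

```text
t 12.35 pos [0.5109 0.148  0.1498] yaw 179.5 F [-2.4  1.   2.4] M [0.25 0.67 0.02] grip 0.12725340083977543 q7 0.78
shift mm [-2.1 -1.  12.8] turn [ 0.0008  0.0006 -0.    ]
```

drive_tool --series '[-1, 1.3, -0.3, 1, 0, 0, 0.04, -1, -2, 0, 0.8, 0, 0, -0.08, -1, 2, 0, 0.8, 0, 0, 0.08, -1, -2, 0, 0.8, 0, 0, -0.08, -1, 2, 0, 0.8, 0, 0, 0.08, -1, -2, 0, 0.8, 0, 0, -0.08, -1, 1, 0, 0, 0, 0, 0.04]'

```text
t: 13.22
eef_pos: [0.5123, 0.1472, 0.1451]
tool_rot: [0.002, 0.005, 1.0, 0.001]
contact_force: [1.1, 1.0, 2.0]
gripper_width: 0.127
```

```bash
python3 -c "
from h import *
go(.513,.147,.137,179.5)"
```

```text
t 13.225 pos [0.5123 0.1472 0.1451] yaw 179.42 F [1.1 1.  2. ] M [ 0.25 -0.48 -0.01] grip 0.12693079989789163 q7 0.77
shift mm [-0.7 -0.2  8.1] turn [ 0.0017  0.0039 -0.0013]
```

drive_tool --series '[-1, 1, 0, 1, 0, 0, 0.04, -1, -2, 0, 0.8, 0, 0, -0.08, -1, 2, 0, 0.8, 0, 0, 0.08, -1, -2, 0, 0.8, 0, 0, -0.08, -1, 2, 0, 0.8, 0, 0, 0.08, -1, -2, 0, 0.8, 0, 0, -0.08, -1, 1, 0, 0, 0, 0, 0.04, -1, 0, 0, 0, 0, 0, 0]'

```text
t: 14.22
eef_pos: [0.5124, 0.1468, 0.1398]
tool_rot: [0.002, 0.005, 1.0, 0.001]
contact_force: [5.1, 2.2, 0.4]
gripper_width: 0.126
```

```bash
python3 -c "
from h import *
go(.513,.147,.137,179.5)"
```

```text
t 14.225 pos [0.5124 0.1468 0.1398] yaw 179.38 F [5.1 2.2 0.4] M [ 0.62 -1.33 -0.03] grip 0.12620622112786906 q7 0.77
shift mm [-0.6  0.2  2.8] turn [ 0.002   0.0041 -0.0021]
```

drive_tool --series '[-1, -0.6, -0.2, 1, 0, 0, 0.04, -1, 0, 0, 1, 0, 0, -0.08, -1, 0, 0, 1, 0, 0, 0.04, -1, 0, 0, 0.5, 0, 0, 0, -1, 0, 0, 0, 0, 0, 0]'

```text
t: 14.85
eef_pos: [0.5126, 0.1468, 0.1374]
tool_rot: [0.002, 0.005, 1.0, 0.001]
contact_force: [0.6, 0.6, 13.8]
gripper_width: 0.125
```

```bash
python3 -c "
from h import *
go(.513,.147,.137,179.5)"
```

```text
t 14.85 pos [0.5126 0.1468 0.1374] yaw 179.42 F [ 0.6  0.6 13.8] M [ 0.2  -0.08 -0.01] grip 0.12480084348957866 q7 0.77
shift mm [-0.4  0.2  0.4] turn [ 0.001   0.0036 -0.0014]
```

drive_tool --series '[-1, 0, 0, 0.7, 0, 0, 0.03, -1, 0, 0, 0.5, 0, 0, -0.06, -1, 0, 0, 0, 0, 0, 0.03, -1, 0, 0, 0, 0, 0, 0]'

```text
t: 15.35
eef_pos: [0.5127, 0.1469, 0.1373]
tool_rot: [0.002, 0.005, 1.0, 0.0]
contact_force: [-3.5, -0.9, 24.3]
gripper_width: 0.125
```

```bash
python3 -c "
from h import *
go(.513,.147,.137,179.5)
c=cam('side');print(proj(c,[[.513,.147,.105]]))
cv2.imwrite('pics/h1.png',cv2.resize(c['pixels'][120:190,240:320],None,fx=8,fy=8,interpolation=2))"
```

```text
t 15.35 pos [0.5127 0.1469 0.1373] yaw 179.4 F [-3.5 -0.9 24.3] M [-0.26  0.72  0.06] grip 0.12546137190011894 q7 0.76
shift mm [-0.3  0.1  0.3] turn [ 0.0003  0.0042 -0.0017]
[[276.16267195 164.80041176]]
```

View pics/h1.png

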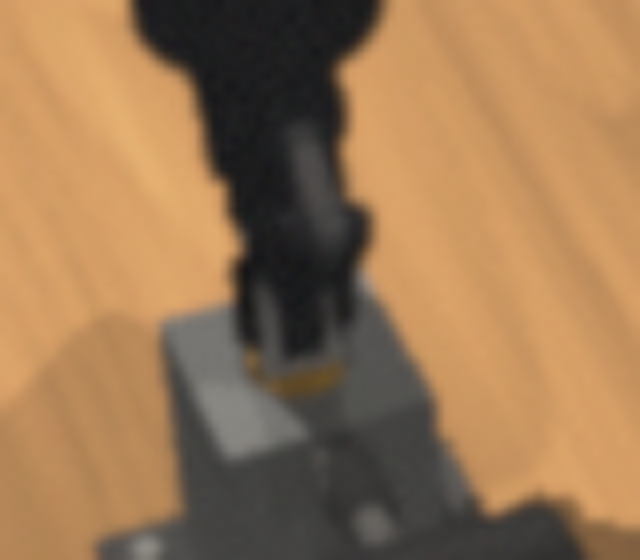

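The measured height stays at 0.1373 m, against an expected 0.137 m, while the push rose from 14 to 24 N. The picture shows the shoulder down on the plug face at about (295,365), so the key is home. I'll start turning in stages.

drive_tool --series '[-1, 0.3, 0, 0, 0, 0, 0.1, -1, 0, 0, 0, 0, 0, 0.1, -1, 0, 0, 0, 0, 0, 0.1, -1, 0, 0, 0, 0, 0, 0.1, -1, 0, 0, 0, 0, 0, 0.1, -1, 0, 0, 0, 0, 0, 0]'

```text
t: 16.15
eef_pos: [0.5123, 0.1476, 0.1373]
tool_rot: [0.002, 0.252, 0.968, 0.001]
contact_force: [-3.2, 1.6, 23.1]
gripper_width: 0.123
```

```bash
python3 -c "
from h import *
go(.513,.147,.137,87)"
```

```text
t 16.15 pos [0.5123 0.1476 0.1373] yaw 150.75 F [-3.2  1.6 23.1] M [0.14 0.73 0.02] grip 0.12310431319549607 q7 0.33
shift mm [-0.9 -0.2  0.3] turn [0.0047 0.0012 1.1127]
```

drive_tool --series '[-1, 0.3, 0, 0, 0, 0, 0.1, -1, 0, 0, 0, 0, 0, 0.1, -1, 0, 0, 0, 0, 0, 0.1, -1, 0, 0, 0, 0, 0, 0.1, -1, 0, 0, 0, 0, 0, 0.1, -1, 0, 0, 0, 0, 0, 0.1, -1, 0, 0, 0, 0, 0, 0]'

```text
t: 17.02
eef_pos: [0.5124, 0.1485, 0.1373]
tool_rot: [0.002, 0.527, 0.85, 0.003]
contact_force: [-1.0, 3.2, 21.3]
gripper_width: 0.128
```

```bash
python3 -c "
from h import *
go(.513,.147,.137,87)"
```

```text
t 17.025 pos [0.5124 0.1485 0.1373] yaw 116.4 F [-1.   3.2 21.3] M [0.58 0.52 0.09] grip 0.12786688550572223 q7 -0.2
shift mm [-1.6 -0.1  0.3] turn [ 0.0058 -0.0016  0.5132]
```

drive_tool --series '[-1, 0.4, 0, 0.1, 0, 0, 0.1, -1, 0, 0, 0, 0, 0, 0.1, -1, 0, 0, 0, 0, 0, 0.1, -1, 0, 0, 0, 0, 0, 0.1, -1, 0, 0, 0, 0, 0, 0.1, -1, 0, 0, 0, 0, 0, 0.03, -1, 0, 0, 0, 0, 0, 0, -1, 0, 0, 0, 0, 0, 0]'

```text
t: 18.02
eef_pos: [0.5133, 0.1488, 0.1374]
tool_rot: [0.001, 0.731, 0.683, 0.004]
contact_force: [1.0, 3.3, 18.1]
gripper_width: 0.128
```

```bash
python3 -c "
from h import *
go(.513,.147,.137,87)
c=cam('side');cv2.imwrite('pics/e.png',c['pixels'])
cv2.imwrite('pics/f1.png',cv2.resize(c['pixels'][130:220,235:335],None,fx=6.5,fy=6.5,interpolation=2))"
```

```text
t 18.025 pos [0.5133 0.1488 0.1374] yaw 86.08 F [ 1.   3.3 18.1] M [ 0.75 -0.31  0.11] grip 0.12828075653185841 q7 -0.66
shift mm [-1.8 -0.2  0.3] turn [ 0.0071 -0.0041 -0.016 ]
```

View pics/f1.png

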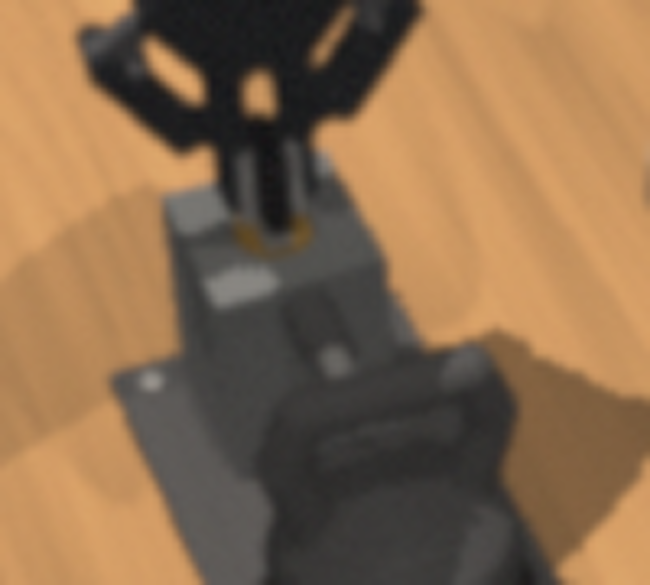

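The bolt is now only a short stub at the tower, ending at about (335,360), and it no longer reaches the handle. I'll add a little push, hold and re-check before handing in.

drive_tool --series '[-1, 0.2, 0, 0.3, 0, 0, 0, -1, 0, 0, 0, 0, 0, 0, -1, 0, 0, 0, 0, 0, 0, -1, 0, 0, 0, 0, 0, 0]'

```text
t: 18.58
eef_pos: [0.5134, 0.1489, 0.1373]
tool_rot: [0.001, 0.731, 0.682, 0.004]
contact_force: [0.6, 2.3, 20.7]
gripper_width: 0.126
```

```bash
python3 -c "
from h import *
go(.513,.147,.137,87)
bot.hand_in()"
```

```text
t 18.575 pos [0.5134 0.1489 0.1373] yaw 86.07 F [ 0.6  2.3 20.7] M [ 0.58 -0.05  0.12] grip 0.1257876540469668 q7 -0.66
shift mm [-1.9 -0.3  0.3] turn [ 0.0071 -0.0039 -0.0162]
the job is handed in; nothing more can be done
```

I took the key from the post, wiggled it past the pins until it was home, and only then turned it a quarter clockwise. I handed the job in at 18.6 s with the key still gripped, turned and pressed in.

- **Fully home:** before the turn, the tool height stayed at 137.3 mm (137 expected) as the push rose from 14 to 24 N. At hand-in it was still 137.3 mm with 21 N pushing down.
- **Turn:** the tool turned 1.63 rad. Allowing for the 0.13 rad of play, the plug should be at about 1.5 rad. The wrist moment of about 0.12 N m roughly fits the spring, which would give 0.09 N m.
- **Bolt:** the last picture shows it drawn back to a short stub at the tower, clear of the kettlebell's handle. That view is coarse and from the side camera only, because the arm blocked the top view at the lock.
- **Other gear:** I did not compare before and after positions of the kettlebell and other gear. The arm passed above them, and no reading suggested it touched any of them.

No check failed. The key first went in about 1 to 2 mm off along the slot, which gave up to 6 N sideways; I corrected that during insertion.

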